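# Set out the seasonings in their dishes

### The job

Set the seasonings out for dinner, each standing upright inside the rim of its own little dish: the tall wooden pepper mill in the black dish, the short wooden salt mill in the white dish and the green-capped spice jar in the green dish. Somebody left the empty black cup in the green dish; stand it upright inside the rim of the blue coaster instead. Do not knock anything over, and leave the two mugs where they are.

Things in the scene. Friction and masses are not known exactly. Their poses are not given: they have to be found in the camera images.
- pepper_mill: Tall pale-wood pepper mill, round, 150 mm high: waisted body 58 mm across up to 108 mm, round wooden head 49 mm across from 109 to 139 mm, small metal knob 12 mm across on top. The head does not turn. About 0.18 kg. Origin: centre of the underside, z up the mill.
- salt_mill: Short pale-wood salt mill, round, 110 mm high: body 58 mm across up to 79 mm, round wooden head 50 mm across from 80 to 99 mm, small metal knob 12 mm across on top. The head does not turn. About 0.18 kg. Origin: centre of the underside, z up the mill.
- spice_jar: Round spice jar with a green cap and a green label, 106 mm high, jar 44 mm across, cap 45 mm across from 85 to 106 mm (fixed). About 0.11 kg. Origin: centre of the underside, z up the jar.
- black_cup: Empty black cup without a handle, open at the top, 83 mm high, 50 mm across at the foot and 57 mm at the rim. About 0.11 kg. Stands in the green dish at the start. Origin: centre of the underside, z up the cup.
- black_dish: Shallow round black dish fixed to the table, 92 mm across outside, 82 mm inside the rim; the inner floor is 4 mm and the rim 10 mm above the table. Origin: centre of the underside, at table height, z up.
- white_dish: Shallow round white dish fixed to the table, 92 mm across outside, 82 mm inside the rim; the inner floor is 4 mm and the rim 10 mm above the table. Origin: centre of the underside, at table height, z up.
- green_dish: Shallow round green dish fixed to the table, 80 mm across outside, 70 mm inside the rim; the inner floor is 4 mm and the rim 10 mm above the table. Origin: centre of the underside, at table height, z up.
- blue_coaster: Round blue ceramic coaster with a raised edge, fixed to the table, 88 mm across outside, 76 mm inside the rim; the inner floor is 4 mm and the rim 10 mm above the table. Origin: centre of the underside, at table height, z up.
- patterned_mug: White mug with a small leaf pattern, full of coffee, 94 mm high, 82 mm across, to be left alone. Origin: on its underside, 15 mm from the mug's axis towards the handle; the axis lies at +y of the origin and the handle reaches 56 mm from the origin to -y. z up.
- white_mug: Plain white empty mug, 67 mm high, 60 mm across, to be left alone. Origin: on its underside, 10 mm from the mug's axis towards the handle; the axis lies at +y of the origin and the handle reaches 40 mm from the origin to -y. z up.
Mind the look-alikes: they are no part of the job. What is shaped like the black_cup but purple or yellow is not meant.

How it is judged (in metres and radians):
At the end, for the whole second after the job is handed in: Black cup in the blue coaster, pepper mill in the black dish, salt mill in the white, spice jar in the green: each within 14 mm of its centre, foot on the inner floor (under 8 mm up), upright within 0.08 rad, released, at rest. Both mugs upright, moved less than 30 mm (horizontal distance between black_cup and blue_coaster below 0.014 m and z of black_cup in the frame of blue_coaster below 0.008 m and angle between each of black_cup, pepper_mill, salt_mill, spice_jar, patterned_mug, white_mug's own z axis and vertical below 0.08 rad and linear speed of each of black_cup, pepper_mill, salt_mill, spice_jar below 0.02 m/s and horizontal distance between pepper_mill and black_dish below 0.014 m and z of pepper_mill in the frame of black_dish below 0.008 m and horizontal distance between salt_mill and white_dish below 0.014 m and z of salt_mill in the frame of white_dish below 0.008 m and horizontal distance between spice_jar and green_dish below 0.014 m and z of spice_jar in the frame of green_dish below 0.008 m and distance of each of patterned_mug, white_mug from where it was at the start of the episode below 0.03 m); the robot touches nothing.
It fails at once if a mill, the jar or the black cup is knocked over (angle between any of black_cup, pepper_mill, salt_mill, spice_jar's own z axis and vertical above 0.7 rad).
It fails at once if the patterned mug is pushed away or tipped (distance of patterned_mug from where it was at the start of the episode above 0.03 m or angle between patterned_mug's own z axis and vertical above 0.5 rad).
It fails at once if the white mug is pushed away or tipped (distance of white_mug from where it was at the start of the episode above 0.03 m or angle between white_mug's own z axis and vertical above 0.5 rad).
It also fails if it takes over 106 s, if anything falls off the work surface, if the arm or the gripper's body presses on something with over 40 N, if the wrist force passes 120 N, or if a joint passes its speed limit or range.

### The arm

A 6-joint arm with a two-finger parallel gripper is mounted at the origin on the work surface; the furniture and walls round the work are solid. World frame = base frame: x ahead of the robot, y to its left, z up, the work surface at z = 0. Lengths are in mm, angles in rad, forces in N, time in s.
With the tool pointing down it reaches from about 400 to 925 mm from the base axis. Payload 12.5 kg.
Tool frame: the origin (TCP) lies midway between the tips of the shut fingers; the grasp point (between the pads) lies 19 mm behind it (env.tcp_to_grasp is the distance from the TCP to the grasp point, in mm); z points along the fingers, y is the line along which they close (so a half turn about z gives the same grasp; the last joint's range is limited). The gripper opens to 95 mm and grips with 3 to 60 N. Pads are 20 mm wide; open, the fingers measure 119 mm over their backs; the gripper's body (75 mm by 180 mm) begins 59 mm behind the grasp point.
Start: joints at [1.053, 0.491, 1.559, -0, 1.092, -0.106], TCP at [250.149, 572.779, 187.361] pointing down, gripper open.
Joint ranges: [-3.1, 3.1], [-0.84, 2.19], [0.05, 2.79], [-1.13, 4.28], [0.06, 2.93], [-2.69, 2.69]. Speed limits (rad/s): [2.22, 2.22, 2.79, 3.14, 3.14, 3.14].

### API

Orientations are given as [roll, pitch, yaw] about the fixed x, y, z axes, in that order (R = Rz(yaw) Ry(pitch) Rx(roll)).
In Python, from cell import env gives the robot as it stands. The module is installed in compiled form; this text tells all that it offers.
- The arm moves only by the tool step_arm, never from a script. Its argument "plan" is a list that holds one entry, the list of rows, each a list of 5 numbers: the shift along the tool's x, y, z in mm, then the turn about the tool's z in degrees, then the opening, from -1 (shut) to 1 (fully open). A call has 1 to 8 rows; each row is the pose to reach, as a shift and turn from the pose commanded when the call began, along the tool's axes at that moment; what a row does not reach only later rows make up. A row lasts 1/12 s, in which the tool goes at most 41.7 mm and 7.16 degrees, less where a joint would pass 70% of its speed; a pose out of reach is approached as far as the arm can. A call with a gripper value outside its range is refused whole. The fingers move at their own pace and stop on an object; the grip force is fixed at half the most. Time passes only in rows, so rows that repeat a pose let the fingers close. It gives the time, the measured TCP pose, the force, the opening and the grip force at its end, in the units of the state.
- env.state(): the state, without advancing time (a new reading comes with each control period).
- env.read_camera(name): name is "scene" or "top" or "wrist"; returns the picture (420x560x3 uint8, blue, green, red); there is no depth.
- env.get_calibration(name): a dict with "K" (3x3 intrinsics, pixels), "extrinsics" (4x4, takes a point from world to camera coordinates). Camera axes: x right, y up, looking along -z (the intrinsics and any distortion apply to the point x, -y, -z); pixel columns grow to the right and rows downward; lengths in mm; the calibration is good to about 2 mm. A picture is of the moment at which its call begins: read the wrist's pose just before it. get_calibration takes no time and is no camera call; for the wrist camera it gives the pose at the moment of the call.
- env.job_done(): hands the job in; it is judged then, once.
The state is a dict: "t": time; "joints": joint angles; "qvel": joint speeds; "tau": joint torques, N m; "eef_pos": TCP position; "tcp_rot": TCP orientation; "ft_force": force on the tool from outside, world axes, zero at the start; "moment": the same for the moment, N m; "opening": opening from 0.0 (shut) to 1.0 (fully open); "grip_force": force on a finger pad.
Only numpy, scipy, OpenCV 4.12 (cv2) and the standard library are available. Lean on these libraries where they do the work, as an engineer would, in place of code of your own. Each camera call takes 0.05 s, during which the arm holds its last target. There are 200 camera calls.

## Working session

There is one attempt and no reset: what is moved stays moved. The work goes in short steps, Python scripts to look and compute and a tool call to move; the robot and the scene stay as the last step left them, time stands still between calls to the robot, and variables do not carry over. Pictures are saved under pics/ and viewed, at most 14 in all, crops included, and the job is handed in when it is done.

Besides the shell and the picture viewer there is one more tool, called after "Call:" as name(argument=value, ...), one argument or row to a line, values as JSON. step_arm: Moves the arm, as the interface text tells. Its arguments: {"type":"object","properties":{"plan":{"type":"array"}},"required":["plan"]}

```bash
mkdir -p pics; python3 - <<'E'
from cell import env
import cv2
for n in("scene","top"):
    cv2.imwrite(f"pics/{n}0.png",env.read_camera(n)); c=env.get_calibration(n); print(c)
s=env.state();print(s)
E
```

```text
{'K': array([[432.02450419,   0.        , 272.21499052],
       [  0.        , 432.02450419, 208.68935455],
       [  0.        ,   0.        ,   1.        ]]), 'extrinsics': array([[-6.14014342e-01, -7.89153702e-01,  1.49272543e-02,
         3.25757696e+02],
       [ 3.22215439e-01, -2.33351006e-01,  9.17455459e-01,
        -2.29263827e+02],
       [-7.20530081e-01,  5.68140602e-01,  3.97558371e-01,
        -5.05720939e+02],
       [ 0.00000000e+00,  0.00000000e+00,  0.00000000e+00,
         1.00000000e+00]])}
{'K': array([[468.02342989,   0.        , 283.9654202 ],
       [  0.        , 468.02342989, 208.38870953],
       [  0.        ,   0.        ,   1.        ]]), 'extrinsics': array([[-5.48903220e-03, -9.99865241e-01, -1.54716143e-02,
         4.49331461e+00],
       [ 9.99221964e-01, -6.08845846e-03,  3.89666154e-02,
        -5.32014944e+02],
       [-3.90555625e-02, -1.52456878e-02,  9.99120729e-01,
        -1.02900470e+03],
       [ 0.00000000e+00,  0.00000000e+00,  0.00000000e+00,
         1.00000000e+00]])}
{'t': 0.1, 'joints': array([ 1.05339417e+00,  4.91464846e-01,  1.55936397e+00,  2.73457035e-05,
        1.09167045e+00, -1.05628006e-01]), 'qvel': array([-0.00157498, -0.00100217, -0.00067544,  0.00113857,  0.00021501,
        0.00127508]), 'tau': array([ 1.73969827e-03, -6.13622332e+01, -2.58603090e+01,  6.93647400e-02,
        4.70383116e-02, -8.26382529e-05]), 'eef_pos': array([250.02695643, 572.57118642, 186.85003377]), 'tcp_rot': array([-3.14069365e+00, -1.19705347e-04,  2.72980583e+00]), 'ft_force': array([0.33326092, 1.02980224, 1.13679545]), 'moment': array([ 0.01638345, -0.03583021,  0.00266721]), 'grip_force': 0.0, 'opening': 1.001435752001391}
```

View pics/scene0.png

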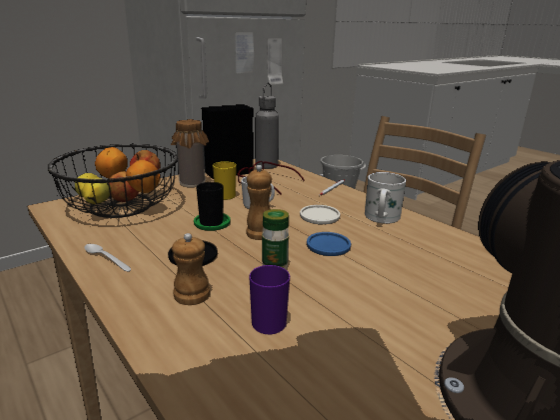

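View pics/top0.png

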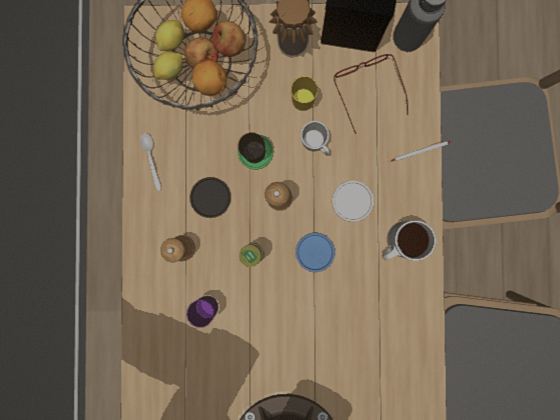

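The scene shows the black cup in the green dish at (210,205), the mills at (190,270) and (259,200), and the jar at (275,240). The look-alikes are the purple cup (269,300) and the yellow cup (224,180); the black dish at (193,253) is also dark. In the top view the black cup is at (253,148), the mills at (277,195) and (174,250), the jar at (250,255), the purple cup at (203,311) and the yellow cup at (304,94). The dishes are black (210,197), white (352,201), blue (315,252) and green (256,151).

```bash
cat > h.py <<'E'
from cell import env
import cv2, numpy as np
def ray(cam,uv,z):
    c=env.get_calibration(cam) if isinstance(cam,str) else cam
    E=np.array(c["extrinsics"]);R=E[:3,:3];o=-R.T@E[:3,3]
    x=np.linalg.solve(np.array(c["K"]),[uv[0],uv[1],1]);d=R.T@(x*[1,-1,-1])
    return (o+d*(z-o[2])/d[2])[:2].round(1)
def proj(cam,p):
    c=env.get_calibration(cam) if isinstance(cam,str) else cam
    q=(np.array(c["extrinsics"])@[*p,1])[:3]*[1,-1,-1];q=np.array(c["K"])@q
    return (q[:2]/q[2]).round(1)
def blob(m,near):
    m=cv2.morphologyEx(m.astype(np.uint8)*255,cv2.MORPH_OPEN,np.ones((3,3)))
    cs,_=cv2.findContours(m,cv2.RETR_EXTERNAL,cv2.CHAIN_APPROX_NONE)
    cs=[c for c in cs if cv2.contourArea(c)>15]
    return min(cs,key=lambda c:np.hypot(*(np.array(cv2.minEnclosingCircle(c)[0])-near)))
E
python3 - <<'E'
from h import *
im=cv2.imread("pics/top0.png");hsv=cv2.cvtColor(im,cv2.COLOR_BGR2HSV);H,S,V=cv2.split(hsv)
def rep(n,m,near,z):
    c=blob(m,near);e=cv2.fitEllipse(c) ;(u,r)=cv2.minEnclosingCircle(c)
    print(n,np.round(e[0],1),np.round(e[1],1),"circ",np.round(u,1),round(r,1),"xy",ray("top",e[0],z),ray("top",u,z), "edge",ray("top",(e[0][0]+e[1][0]/2,e[0][1]),z)-ray("top",e[0],z))
rep("black",V<60,(210,197),10)
rep("white",(S<40)&(V>110),(352,201),10)
rep("blue",(H>95)&(H<120)&(S>90),(315,252),10)
rep("green",(H>50)&(H<90)&(S>90),(256,151),10)
rep("cup",V<45,(253,148),83)
for n,p in(("pep",(277,195)),("salt",(174,250)),("jar",(250,255))):
    x,y=p;print(n,hsv[y,x-20:x+20:3].tolist())
a=cv2.resize(im[125:275,150:300],(600,600));cv2.imwrite("pics/crop1.png",a)
E
```

```text
black [251.6 147.2] [24.2 29.9] circ [252.  147.6] 14.9 xy [669.3  73.1] [668.4  72.2] edge [ -0.2 -27.1]
white [352.6 200.7] [40.2 40.7] circ [352.5 200.8] 20.7 xy [ 548.2 -150.8] [ 548.  -150.8] edge [ -0.3 -44.4]
blue [314.9 251. ] [35.1 36.6] circ [314.8 251.7] 18.9 xy [437.3 -66.4] [435.8 -66.3] edge [ -0.1 -38.8]
green [254.9 150.9] [31.1 32.3] circ [255.3 151.3] 17.1 xy [661.   65.7] [660.1  64.7] edge [ -0.2 -34.7]
cup [249.7 142.8] [17.7 23.4] circ [251. 145.] 13.0 xy [666.1  70.8] [661.5  68.1] edge [ -0.2 -18.5]
pep [[17, 79, 164], [17, 81, 161], [17, 85, 159], [16, 116, 119], [16, 111, 140], [16, 116, 154], [30, 4, 141], [14, 27, 122], [16, 118, 149], [16, 112, 132], [16, 126, 113], [15, 124, 68], [17, 87, 114], [18, 86, 116]]
salt [[17, 86, 154], [18, 82, 162], [17, 91, 149], [16, 113, 142], [16, 114, 145], [0, 1, 174], [45, 4, 121], [17, 109, 166], [17, 109, 152], [16, 119, 135], [16, 118, 95], [16, 116, 75], [17, 116, 79], [16, 110, 90]]
jar [[18, 82, 161], [17, 80, 165], [18, 81, 161], [24, 93, 132], [32, 119, 114], [62, 83, 110], [61, 100, 105], [56, 49, 146], [61, 102, 105], [29, 120, 115], [31, 116, 97], [24, 64, 80], [16, 87, 120], [17, 79, 167]]
```

View pics/crop1.png

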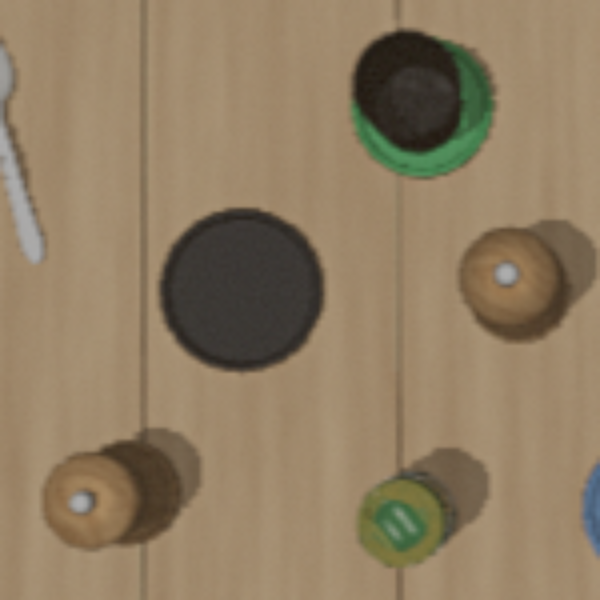

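```bash
python3 - <<'E'
from h import *
for n,uv,zs in(("A",(276.5,193.25),(150,110)),("B",(170.25,250.5),(150,110)),("jar",(250.75,255.25),(106,)),("cup",(252.2,146.5),(83,87)),("black",(210.5,197.5),(10,)),("green",(255.1,151.1),(10,)),("blue",(314.9,251.5),(10,)),("white",(352.5,200.8),(10,)),("wmug",(315,136),(67,)),("pmug",(414,240),(94,))):
  for z in zs:
    p=ray("top",uv,z);print(n,z,p,"scene top",proj("scene",(*p,z)),"foot",proj("scene",(*p,0)), "r",np.hypot(*p).round())
E
```

```text
A 150 [555.8  13.5] scene top [259.9 165.3] foot [259.6 234.3] r 556.0
A 110 [558.7  14.7] scene top [258.5 184.3] foot [258.3 234. ] r 559.0
B 150 [446.9 218.4] scene top [192.5 207.8] foot [197.9 292.3] r 497.0
B 110 [444.9 228.8] scene top [188.6 234.1] foot [192.8 295.1] r 500.0
jar 106 [434.4  67.3] scene top [276.6 213.2] foot [275.5 266.8] r 440.0
cup 83 [658.3  65.6] scene top [211.  187.9] foot [212.5 223.6] r 662.0
cup 87 [657.6  65.3] scene top [211.2 186.2] foot [212.8 223.6] r 661.0
black 10 [557.3 165.1] scene top [194.  250.9] foot [194.3 255.5] r 581.0
green 10 [660.5  65.2] scene top [212. 219.] foot [212.2 223.2] r 664.0
blue 10 [436.2 -66.5] scene top [328.2 241.1] foot [327.8 245.6] r 441.0
white 10 [ 548.  -150.7] scene top [319.9 212.4] foot [319.6 216.4] r 568.0
wmug 67 [682.3 -65.8] scene top [255.  179.8] foot [255.  206.2] r 685.0
pmug 94 [ 463.  -263.2] scene top [386. 178.] foot [381.1 216.8] r 533.0
```

Call:
step_arm(
  plan=[
    [[0,0,-40,-7,1],[0,0,-80,-14,1],[0,0,-80,-21,1],[0,0,-80,-23.6,1],[0,0,-80,-23.6,1]],
  ],
)

```text
t: 0.52
eef_pos: [250.1, 572.7, 267.6]
tcp_rot: [3.141, 0.0, -3.139]
ft_force: [0.7, -0.7, -1.0]
opening: 0.999
grip_force: 0.0
```

Call:
step_arm(
  plan=[
    [[-25,-31,0,0,1],[-50,-62,0,0,1],[-75,-93,0,0,1],[-100,-125,0,0,1],[-125,-156,0,0,1],[-150,-187,0,0,1],[-175,-218,0,0,1],[-200,-249,0,0,1]],
  ],
)

```text
t: 1.18
eef_pos: [450.9, 322.0, 266.9]
tcp_rot: [-3.141, -0.001, 3.139]
ft_force: [0.1, 0.5, -0.3]
opening: 1.001
grip_force: 0.0
```

Call:
step_arm(
  plan=[
    [[-25,-31,0,0,1],[-50,-62,0,0,1],[-75,-93,0,0,1],[-100,-125,0,0,1],[-125,-156,0,0,1],[-150,-187,0,0,1],[-175,-218,0,0,1],[-208,-258,0,0,1]],
  ],
)

```text
t: 1.85
eef_pos: [652.3, 72.0, 266.7]
tcp_rot: [3.141, -0.001, 3.139]
ft_force: [-0.2, 0.2, 0.5]
opening: 1.001
grip_force: 0.0
```

Call:
step_arm(
  plan=[
    [[0,0,0,0,1],[0,0,0,0,1]],
  ],
)

```text
t: 2.02
eef_pos: [652.2, 71.9, 265.7]
tcp_rot: [3.141, -0.002, 3.137]
ft_force: [-0.2, 0.1, 0.0]
opening: 1.003
grip_force: 0.0
```

```bash
python3 - <<'E'
from h import *
s=env.state();print(s["eef_pos"],s["tcp_rot"],s["joints"])
c=env.get_calibration("wrist");im=env.read_camera("wrist")
for n,p in(("cup",(658,65.5,87)),("green",(660.5,65,10)),("pep",(556,13.5,150)),("wmug",(682,-66,67))):print(n,proj(c,p))
cv2.imwrite("pics/w1.png",im)
E
```

```text
[652.20896256  71.87221986 265.73784743] [ 3.14147704e+00 -2.26530503e-03  3.13683328e+00] [ 9.08507685e-03  4.77403451e-01  1.36813514e+00  1.52594019e-04
  1.29831755e+00 -1.55699298e+00]
cup [275.  190.2]
green [275.4 180.1]
pep [220.4 104.7]
wmug [179.8 204.3]
```

View pics/w1.png

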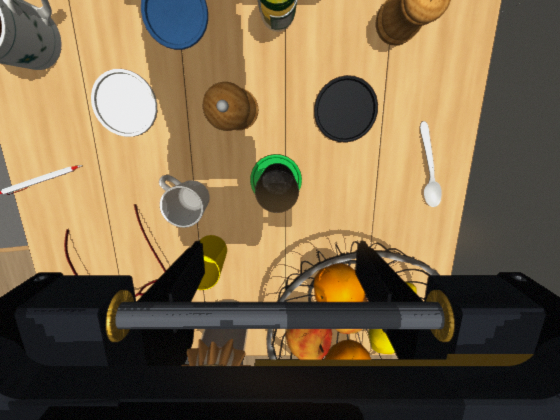

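Call:
step_arm(
  plan=[
    [[-6,-6,0,0,1],[-6,-6,35,0,1],[-6,-6,70,0,1],[-6,-6,105,0,1],[-6,-6,140,0,1],[-6,-6,175,0,1],[-6,-6,200,0,1],[-6,-6,226,0,1]],
  ],
)

```text
t: 2.73
eef_pos: [657.2, 68.9, 40.1]
tcp_rot: [3.141, -0.0, -3.14]
ft_force: [1.1, 0.5, -0.1]
opening: 1.002
grip_force: 0.0
```

Call:
step_arm(
  plan=[
    [[0,0,0,0,0.5],[0,0,0,0,-1],[0,0,0,0,-1],[0,0,0,0,-1],[0,0,0,0,-1],[0,0,0,0,-1],[0,0,0,0,-1],[0,0,0,0,-1]],
  ],
)

```text
t: 3.4
eef_pos: [658.2, 67.7, 42.4]
tcp_rot: [3.141, 0.002, -3.142]
ft_force: [-0.9, 1.0, 7.1]
opening: 0.583
grip_force: 30.0
```

Call:
step_arm(
  plan=[
    [[0,0,-10,0,-1],[0,0,-40,0,-1],[0,0,-75,0,-1],[0,0,-110,0,-1],[0,0,-145,0,-1],[0,0,-180,0,-1],[0,0,-200,0,-1],[0,0,-200,0,-1]],
  ],
)

```text
t: 4.07
eef_pos: [659.0, 67.7, 247.2]
tcp_rot: [3.141, 0.008, -3.142]
ft_force: [0.4, 0.6, -1.7]
opening: 0.576
grip_force: 30.0
```

Call:
step_arm(
  plan=[
    [[22,-13,0,0,-1],[55,-33,0,0,-1],[88,-53,0,0,-1],[121,-73,0,0,-1],[155,-93,0,0,-1],[188,-113,0,0,-1],[210,-127,0,0,-1],[222,-134,0,0,-1]],
  ],
)

```text
t: 4.73
eef_pos: [432.9, -67.2, 241.1]
tcp_rot: [3.141, -0.001, 3.141]
ft_force: [0.9, 0.2, -0.5]
opening: 0.578
grip_force: 30.0
```

Call:
step_arm(
  plan=[
    [[0,0,0,0,-1],[0,0,0,0,-1],[0,0,0,0,-1]],
  ],
)

```text
t: 4.98
eef_pos: [436.7, -66.1, 241.2]
tcp_rot: [3.141, 0.0, -3.141]
ft_force: [-0.1, 0.4, -1.2]
opening: 0.584
grip_force: 30.0
```

```bash
python3 - <<'E'
from h import *
s=env.state();print(s["eef_pos"],s["opening"])
c=env.get_calibration("wrist");im=env.read_camera("wrist")
for n,p in(("blue",(436,-66.5,10)),("cup",(436,-66,s["eef_pos"][2]+45)),("white",(548,-151,10))):print(n,proj(c,p))
cv2.imwrite("pics/w2.png",im)
E
```

```text
[436.65846217 -66.09426731 241.2247347 ] 0.5840667504607351
blue [279.6 176.9]
cup [280.8 271.2]
white [225.4 247.9]
```

View pics/w2.png

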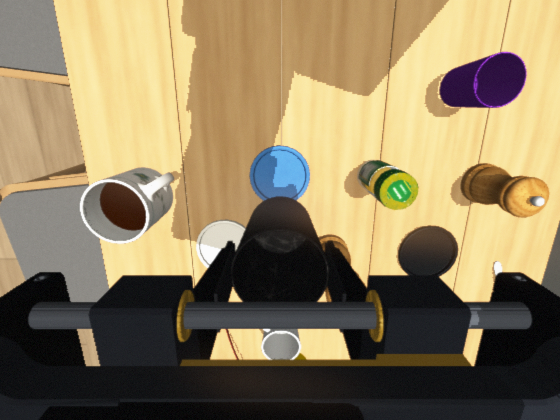

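Call:
step_arm(
  plan=[
    [[0,0,35,0,-1],[0,0,70,0,-1],[0,0,105,0,-1],[0,0,140,0,-1],[0,0,170,0,-1],[0,0,188,0,-1],[0,0,194,0,-1],[0,0,198,0,-1]],
  ],
)

```text
t: 5.7
eef_pos: [436.0, -65.8, 42.2]
tcp_rot: [3.141, -0.002, -3.141]
ft_force: [-5.8, 5.2, 32.6]
opening: 0.579
grip_force: 30.0
```

Call:
step_arm(
  plan=[
    [[0,0,1,0,-1],[0,0,2,0,-1],[0,0,2,0,-1]],
  ],
)

```text
t: 5.95
eef_pos: [436.7, -66.3, 42.3]
tcp_rot: [-3.141, 0.002, -3.141]
ft_force: [-0.6, 0.2, -1.2]
opening: 0.577
grip_force: 30.0
```

Call:
step_arm(
  plan=[
    [[0,0,0,0,0.7],[0,0,0,0,0.9],[0,0,0,0,1],[0,0,0,0,1],[0,0,0,0,1]],
  ],
)

```text
t: 6.37
eef_pos: [435.9, -66.4, 41.5]
tcp_rot: [-3.142, 0.0, -3.141]
ft_force: [-0.4, 0.2, 0.1]
opening: 0.876
grip_force: 0.0
```

Call:
step_arm(
  plan=[
    [[0,0,-15,0,1],[0,0,-45,0,1],[0,0,-80,0,1],[0,0,-115,0,1],[0,0,-150,0,1],[0,0,-185,0,1],[0,0,-215,0,1],[0,0,-215,0,1]],
  ],
)

```text
t: 7.03
eef_pos: [437.5, -66.9, 261.5]
tcp_rot: [-3.139, 0.008, -3.141]
ft_force: [0.6, 0.3, -1.1]
opening: 0.999
grip_force: 0.0
```

Call:
step_arm(
  plan=[
    [[-24,16,0,0,1],[-50,34,0,0,1],[-80,54,0,0,1],[-105,71,0,0,1],[-119,80,0,0,1],[-119,80,0,0,1],[-119,80,0,0,1]],
  ],
)

```text
t: 7.62
eef_pos: [554.5, 14.0, 255.1]
tcp_rot: [3.141, -0.002, -3.14]
ft_force: [0.2, -0.2, -0.7]
opening: 0.998
grip_force: 0.0
```

```bash
python3 - <<'E'
from h import *
s=env.state();print(s["eef_pos"],s["tcp_rot"])
c=env.get_calibration("wrist");im=env.read_camera("wrist")
print(proj(c,(436,-66,87)),proj(c,(556,13.5,150)),proj(c,(556,13.5,139)),proj(c,(436,-66.5,10)))
cv2.imwrite("pics/w3.png",im)
im=env.read_camera("top");cv2.imwrite("pics/t3.png",im)
E
```

```text
[554.46884528  14.00364171 255.09960713] [ 3.14145480e+00 -1.91532725e-03 -3.14036064e+00]
[209.3  85.2] [279.6 202.6] [279.6 199.8] [221.5  90.8]
```

View pics/w3.png

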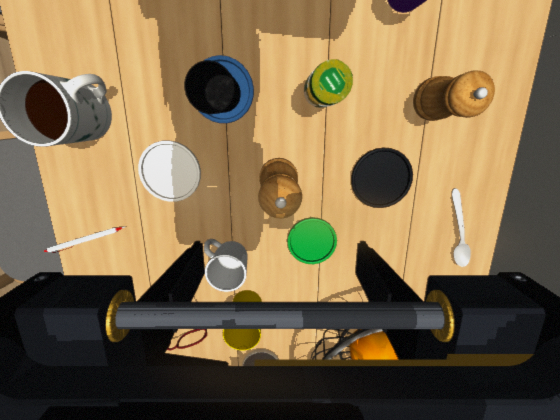

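The cup stands in the coaster (rim 213,88; coaster 221,90). The pepper knob is at (280,203), within a pixel of the prediction.

Call:
step_arm(
  plan=[
    [[-1,0,20,0,1],[-1,0,50,0,1],[-1,0,80,0,1],[-1,0,110,0,1],[-1,0,135,0,1],[-1,0,150,0,1],[-1,0,150,0,1]],
  ],
)

```text
t: 8.3
eef_pos: [553.6, 13.0, 103.8]
tcp_rot: [3.141, -0.005, 3.141]
ft_force: [-0.1, -0.4, -0.3]
opening: 0.997
grip_force: 0.0
```

Call:
step_arm(
  plan=[
    [[0,0,0,0,0.5],[0,0,0,0,-1],[0,0,0,0,-1],[0,0,0,0,-1],[0,0,0,0,-1],[0,0,0,0,-1],[0,0,0,0,-1],[0,0,0,0,-1]],
  ],
)

```text
t: 8.97
eef_pos: [555.8, 13.7, 106.5]
tcp_rot: [3.142, 0.0, -3.141]
ft_force: [0.5, -0.1, 0.6]
opening: 0.497
grip_force: 0.0
```

Call:
step_arm(
  plan=[
    [[0,0,0,0,-1],[0,0,0,0,-1],[0,0,0,0,-1]],
  ],
)

```text
t: 9.22
eef_pos: [556.5, 13.9, 107.3]
tcp_rot: [3.141, 0.002, 3.141]
ft_force: [-3.3, 4.6, 34.8]
opening: 0.293
grip_force: 31.5
```

```bash
python3 - <<'E'
from h import *
s=env.state();print(s["eef_pos"],s["ft_force"],s["opening"],s["grip_force"])
im=env.read_camera("scene");cv2.imwrite("pics/s4.png",cv2.resize(im[110:300,150:340],(760,600)))
E
```

```text
[556.47582862  13.87772219 107.27371718] [-3.27029747  4.6217175  34.8419195 ] 0.29293166485645283 31.464158633780244
```

View pics/s4.png

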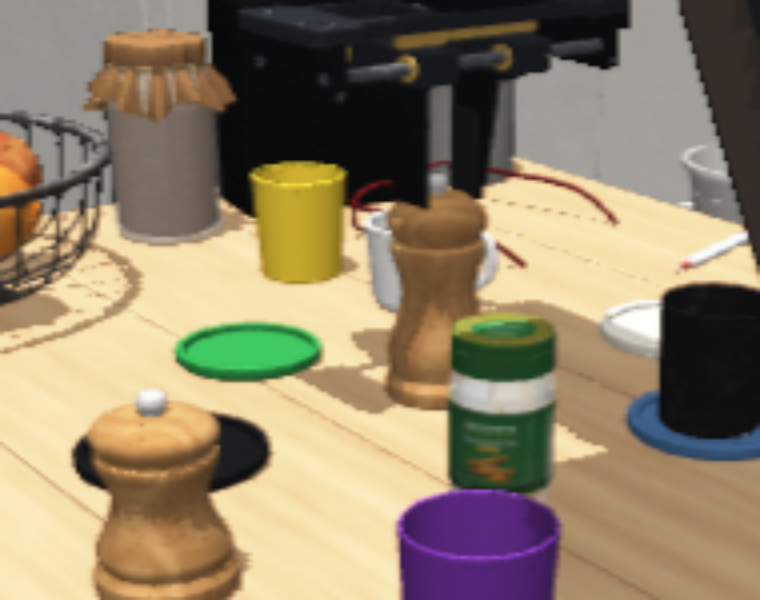

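Call:
step_arm(
  plan=[
    [[0,0,0,0,0],[0,0,0,0,0.5],[0,0,0,0,1],[0,0,0,0,1],[0,0,0,0,1],[0,0,0,0,1],[0,0,0,0,1],[0,0,0,0,1]],
  ],
)

```text
t: 9.93
eef_pos: [557.6, 13.8, 108.3]
tcp_rot: [3.141, 0.005, 3.141]
ft_force: [-0.0, 0.7, 14.1]
opening: 0.753
grip_force: 6.6
```

Call:
step_arm(
  plan=[
    [[0,0,10,0,1],[0,0,18,0,1],[0,0,18,0,1],[0,0,18,0,0.4],[0,0,18,0,0],[0,0,18,0,-1],[0,0,18,0,-1],[0,0,18,0,-1]],
  ],
)

```text
t: 10.6
eef_pos: [555.7, 13.7, 88.4]
tcp_rot: [3.142, -0.0, -3.141]
ft_force: [0.2, 0.7, -0.5]
opening: 0.702
grip_force: 0.0
```

Call:
step_arm(
  plan=[
    [[0,0,0,0,-1],[0,0,0,0,-1],[0,0,0,0,-1],[0,0,0,0,-1],[0,0,0,0,-1]],
  ],
)

```text
t: 11.02
eef_pos: [555.7, 13.7, 88.3]
tcp_rot: [3.142, 0.0, -3.141]
ft_force: [-0.2, 0.1, -0.2]
opening: 0.501
grip_force: 30.0
```

Call:
step_arm(
  plan=[
    [[0,0,-8,0,-1],[0,0,-25,0,-1],[0,0,-45,0,-1],[0,0,-60,0,-1],[0,0,-60,0,-1],[0,0,-60,0,-1]],
  ],
)

```text
t: 11.52
eef_pos: [555.9, 13.7, 148.8]
tcp_rot: [-3.142, 0.001, -3.141]
ft_force: [0.4, -0.1, -1.8]
opening: 0.499
grip_force: 30.0
```

Call:
step_arm(
  plan=[
    [[0,10,0,0,-1],[0,30,0,0,-1],[0,55,0,0,-1],[-1,85,0,0,-1],[-1,115,0,0,-1],[-1,138,0,0,-1],[-1,148,0,0,-1],[-1,151,0,0,-1]],
  ],
)

```text
t: 12.18
eef_pos: [555.9, 166.6, 147.2]
tcp_rot: [-3.141, -0.002, -3.139]
ft_force: [0.3, 0.6, -0.7]
opening: 0.499
grip_force: 30.0
```

Call:
step_arm(
  plan=[
    [[0,0,0,0,-1],[0,0,0,0,-1],[0,0,20,0,-1],[0,0,40,0,-1],[0,0,49,0,-1],[0,0,52,0,-1],[0,0,54,0,-1],[0,0,54,0,-1]],
  ],
)

```text
t: 12.85
eef_pos: [557.0, 164.3, 94.7]
tcp_rot: [3.141, 0.0, 3.141]
ft_force: [0.5, -0.4, -1.2]
opening: 0.501
grip_force: 30.0
```

Call:
step_arm(
  plan=[
    [[0,0,1,0,-1],[0,0,2,0,-1],[0,0,2.5,0,-1],[0,0,2.5,0,-1]],
  ],
)

```text
t: 13.18
eef_pos: [557.0, 164.8, 92.3]
tcp_rot: [3.141, 0.001, -3.141]
ft_force: [0.1, -0.1, 0.6]
opening: 0.496
grip_force: 30.0
```

Call:
step_arm(
  plan=[
    [[0,0,0,0,0.2],[0,0,0,0,0.5],[0,0,0,0,0.8],[0,0,0,0,1],[0,0,0,0,1],[0,0,0,0,1],[0,0,0,0,1],[0,0,0,0,1]],
  ],
)

```text
t: 13.85
eef_pos: [556.7, 164.7, 91.8]
tcp_rot: [3.142, 0.0, -3.142]
ft_force: [0.7, 0.2, -0.3]
opening: 0.978
grip_force: 0.0
```

Call:
step_arm(
  plan=[
    [[0,0,-15,0,1],[0,0,-45,0,1],[0,0,-80,0,1],[0,0,-115,0,1],[0,0,-135,0,1],[0,0,-135,0,1]],
  ],
)

```text
t: 14.35
eef_pos: [558.2, 165.0, 231.5]
tcp_rot: [3.14, 0.007, -3.141]
ft_force: [0.1, -0.9, 0.2]
opening: 0.999
grip_force: 0.0
```

Call:
step_arm(
  plan=[
    [[25,15,0,0,1],[58,33,0,0,1],[90,52,0,0,1],[112,64,0,0,1],[112,64,0,0,1],[112,64,0,0,1]],
  ],
)

```text
t: 14.85
eef_pos: [444.0, 229.1, 226.7]
tcp_rot: [3.142, 0.0, -3.14]
ft_force: [1.3, -0.6, -0.7]
opening: 1.001
grip_force: 0.0
```

```bash
python3 - <<'E'
from h import *
s=env.state();print(s["eef_pos"],s["tcp_rot"])
c=env.get_calibration("wrist");im=env.read_camera("wrist")
print(proj(c,(557,165,154)),proj(c,(445,229,110)),proj(c,(557,165,10)))
cv2.imwrite("pics/w5.png",im)
E
```

```text
[443.95636812 229.14551401 226.72541869] [ 3.14157960e+00  1.13077490e-04 -3.13960502e+00]
[219.2 312.3] [279.9 199.1] [237.4 252.9]
```

View pics/w5.png

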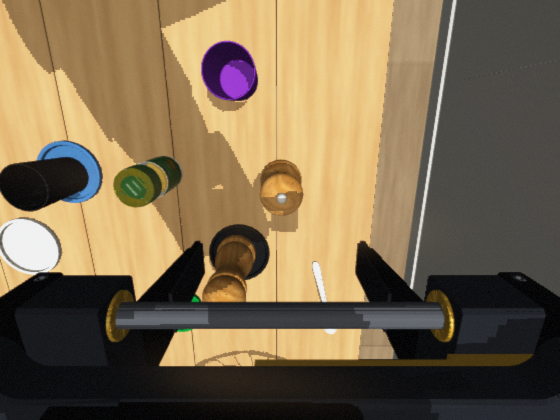

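Call:
step_arm(
  plan=[
    [[-1,0,20,0,1],[-1,0,50,0,1],[-1,0,85,0,1],[-1,0,115,0,1],[-1,0,140,0,1],[-1,0,158,0,1],[-1,0,167,0,1],[-1,0,167,0,1]],
  ],
)

```text
t: 15.57
eef_pos: [445.6, 227.9, 57.9]
tcp_rot: [-3.14, -0.003, 3.141]
ft_force: [-1.7, 0.4, -0.2]
opening: 1.0
grip_force: 0.0
```

Call:
step_arm(
  plan=[
    [[0,0,0,0,0.4],[0,0,0,0,0],[0,0,0,0,-1],[0,0,0,0,-1],[0,0,0,0,-1],[0,0,0,0,-1],[0,0,0,0,-1],[0,0,0,0,-1]],
  ],
)

```text
t: 16.23
eef_pos: [445.7, 228.7, 60.0]
tcp_rot: [3.141, 0.0, -3.141]
ft_force: [-0.3, -0.2, 2.2]
opening: 0.498
grip_force: 7.5
```

Call:
step_arm(
  plan=[
    [[0,0,0,0,-1],[0,0,0,0,-1],[0,0,0,0,-1]],
  ],
)

```text
t: 16.48
eef_pos: [445.7, 228.6, 60.0]
tcp_rot: [3.142, 0.0, -3.141]
ft_force: [0.5, -1.1, 4.0]
opening: 0.489
grip_force: 30.0
```

Call:
step_arm(
  plan=[
    [[0,0,-8,0,-1],[0,0,-30,0,-1],[0,0,-60,0,-1],[0,0,-95,0,-1],[0,0,-125,0,-1],[0,0,-140,0,-1],[0,0,-140,0,-1]],
  ],
)

```text
t: 17.07
eef_pos: [446.8, 229.2, 203.3]
tcp_rot: [3.139, 0.006, -3.141]
ft_force: [0.5, 0.1, -1.9]
opening: 0.489
grip_force: 30.0
```

Call:
step_arm(
  plan=[
    [[-4,-15,0,0,-1],[-10,-40,0,0,-1],[-19,-70,0,0,-1],[-28,-105,0,0,-1],[-37,-140,0,0,-1],[-46,-172,0,0,-1],[-53,-195,0,0,-1],[-56,-206,0,0,-1]],
  ],
)

```text
t: 17.73
eef_pos: [501.8, 20.2, 198.6]
tcp_rot: [-3.142, -0.002, 3.14]
ft_force: [-1.0, 0.3, -1.3]
opening: 0.49
grip_force: 30.0
```

Call:
step_arm(
  plan=[
    [[-5,-20,0,0,-1],[-12,-48,0,0,-1],[-21,-80,0,0,-1],[-30,-115,0,0,-1],[-38,-145,0,0,-1],[-44,-167,0,0,-1],[-46,-173,0,0,-1],[-46,-173,0,0,-1]],
  ],
)

```text
t: 18.4
eef_pos: [547.6, -151.0, 198.6]
tcp_rot: [3.141, -0.002, 3.14]
ft_force: [-0.7, -0.1, 0.1]
opening: 0.49
grip_force: 30.0
```

```bash
python3 - <<'E'
from h import *
s=env.state();print(s["eef_pos"],s["opening"],s["ft_force"])
c=env.get_calibration("wrist");im=env.read_camera("wrist")
print(proj(c,(548,-151,10)),proj(c,(548,-151,s["eef_pos"][2]+50)))
cv2.imwrite("pics/w6.png",im)
E
```

```text
[ 547.5970851  -150.97536904  198.58210332] 0.49004090940358624 [-0.72580844 -0.05869643  0.06279775]
[279.8 184.3] [280.6 277.3]
```

View pics/w6.png

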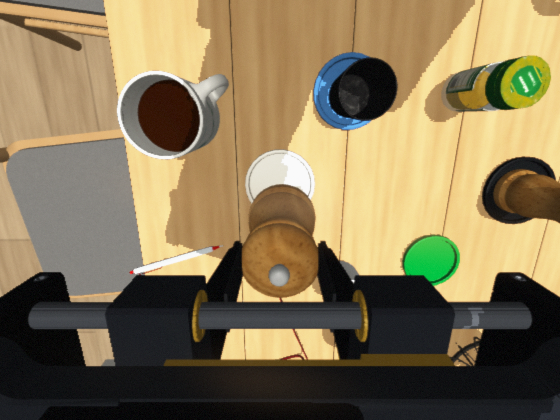

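Salt mill held upright over the white dish (knob 279,276; dish 280,183).

Call:
step_arm(
  plan=[
    [[0,0,25,0,-1],[0,0,60,0,-1],[0,0,90,0,-1],[0,0,113,0,-1],[0,0,125,0,-1],[0,0,130,0,-1],[0,0,132,0,-1],[0,0,132,0,-1]],
  ],
)

```text
t: 19.12
eef_pos: [547.8, -149.4, 68.1]
tcp_rot: [3.141, 0.0, -3.141]
ft_force: [-0.2, 0.2, -0.6]
opening: 0.483
grip_force: 30.0
```

Call:
step_arm(
  plan=[
    [[0,0,1,0,-1],[0,0,2,0,-1],[0,0,2,0,-1]],
  ],
)

```text
t: 19.37
eef_pos: [548.0, -150.3, 66.5]
tcp_rot: [-3.141, 0.001, -3.141]
ft_force: [-1.0, 0.1, -1.5]
opening: 0.486
grip_force: 30.0
```

Call:
step_arm(
  plan=[
    [[0,0,1,0,-1],[0,0,2,0,-1],[0,0,3,0,-1],[0,0,3,0,-1]],
  ],
)

```text
t: 19.7
eef_pos: [548.3, -150.6, 63.9]
tcp_rot: [-3.141, 0.002, 3.141]
ft_force: [-1.9, 0.8, 10.2]
opening: 0.487
grip_force: 30.0
```

Call:
step_arm(
  plan=[
    [[0,0,0,0,0.2],[0,0,0,0,0.5],[0,0,0,0,0.8],[0,0,0,0,1],[0,0,0,0,1],[0,0,0,0,1],[0,0,0,0,1],[0,0,0,0,1]],
  ],
)

```text
t: 20.37
eef_pos: [547.7, -150.3, 62.8]
tcp_rot: [3.141, -0.0, -3.142]
ft_force: [-0.4, -0.5, 0.7]
opening: 0.974
grip_force: 0.0
```

Call:
step_arm(
  plan=[
    [[0,0,-15,0,1],[0,0,-45,0,1],[0,0,-80,0,1],[0,0,-115,0,1],[0,0,-140,0,1],[0,0,-160,0,1],[0,0,-160,0,1]],
  ],
)

```text
t: 20.95
eef_pos: [549.1, -150.8, 227.0]
tcp_rot: [-3.139, 0.006, -3.141]
ft_force: [0.2, 1.3, -1.2]
opening: 1.003
grip_force: 0.0
```

Call:
step_arm(
  plan=[
    [[15,29,0,0,1],[32,61,0,0,1],[49,93,0,0,1],[65,125,0,0,1],[82,157,0,0,1],[98,187,0,0,1],[108,206,0,0,1],[114,217,0,0,1]],
  ],
)

```text
t: 21.62
eef_pos: [432.0, 68.5, 222.3]
tcp_rot: [3.141, -0.001, -3.14]
ft_force: [0.1, -0.6, 0.7]
opening: 1.004
grip_force: 0.0
```

Call:
step_arm(
  plan=[
    [[0,0,0,0,1],[0,0,0,0,1]],
  ],
)

```text
t: 21.78
eef_pos: [433.6, 66.9, 222.5]
tcp_rot: [-3.142, -0.0, -3.14]
ft_force: [-0.6, 0.1, 0.3]
opening: 1.002
grip_force: 0.0
```

```bash
python3 - <<'E'
from h import *
s=env.state();print(s["eef_pos"],s["tcp_rot"])
c=env.get_calibration("wrist");im=env.read_camera("wrist")
print(proj(c,(548,-151,114)),proj(c,(434,67,106)))
cv2.imwrite("pics/w7.png",im)
E
```

```text
[433.57178874  66.86400761 222.49485502] [-3.14157662e+00 -2.60438463e-04 -3.14007491e+00]
[ 93.9 294.2] [280.2 198.6]
```

View pics/w7.png

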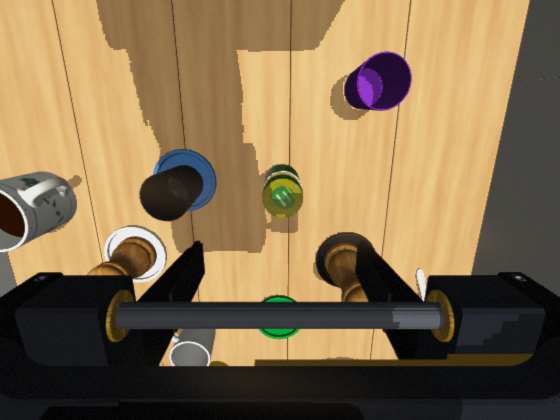

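Call:
step_arm(
  plan=[
    [[-1,1,20,0,1],[-1,1,50,0,1],[-1,1,85,0,1],[-1,1,115,0,1],[-1,1,140,0,1],[-1,1,160,0,1],[-1,1,170,0,1],[-1,1,170,0,1]],
  ],
)

```text
t: 22.5
eef_pos: [434.1, 66.7, 50.5]
tcp_rot: [3.142, -0.004, 3.14]
ft_force: [0.0, -0.6, -0.0]
opening: 0.999
grip_force: 0.0
```

Call:
step_arm(
  plan=[
    [[0,0,0,0,0.4],[0,0,0,0,0],[0,0,0,0,-1],[0,0,0,0,-1],[0,0,0,0,-1],[0,0,0,0,-1],[0,0,0,0,-1],[0,0,0,0,-1]],
  ],
)

```text
t: 23.17
eef_pos: [434.8, 67.7, 53.0]
tcp_rot: [3.141, 0.0, -3.141]
ft_force: [0.3, 0.4, -0.1]
opening: 0.493
grip_force: 0.2
```

Call:
step_arm(
  plan=[
    [[0,0,0,0,-1],[0,0,0,0,-1],[0,0,0,0,-1]],
  ],
)

```text
t: 23.42
eef_pos: [434.8, 67.7, 52.9]
tcp_rot: [3.141, 0.0, -3.141]
ft_force: [0.3, 0.7, 2.1]
opening: 0.468
grip_force: 30.0
```

Call:
step_arm(
  plan=[
    [[0,0,-8,0,-1],[0,0,-30,0,-1],[0,0,-60,0,-1],[0,0,-90,0,-1],[0,0,-110,0,-1],[0,0,-110,0,-1]],
  ],
)

```text
t: 23.92
eef_pos: [436.1, 67.7, 166.7]
tcp_rot: [3.142, 0.006, -3.141]
ft_force: [0.1, -1.1, -1.3]
opening: 0.467
grip_force: 30.0
```

Call:
step_arm(
  plan=[
    [[-15,0,0,0,-1],[-45,0,0,0,-1],[-80,0,0,0,-1],[-120,-1,0,0,-1],[-160,-1,0,0,-1],[-195,-2,0,0,-1],[-218,-2,0,0,-1],[-226,-2,0,0,-1]],
  ],
)

```text
t: 24.58
eef_pos: [662.8, 65.4, 160.9]
tcp_rot: [3.141, -0.001, 3.141]
ft_force: [-0.0, -0.6, -1.4]
opening: 0.47
grip_force: 30.0
```

Call:
step_arm(
  plan=[
    [[0,0,0,0,-1],[0,0,0,0,-1],[0,0,0,0,-1]],
  ],
)

```text
t: 24.83
eef_pos: [659.3, 65.8, 162.6]
tcp_rot: [3.141, -0.001, -3.141]
ft_force: [-0.2, 0.2, -0.4]
opening: 0.471
grip_force: 30.0
```

```bash
python3 - <<'E'
from h import *
s=env.state();print(s["eef_pos"],s["opening"],s["ft_force"])
c=env.get_calibration("wrist");im=env.read_camera("wrist")
g=cv2.cvtColor(im,cv2.COLOR_BGR2HSV)
print(proj(c,(660.5,65.2,10)),proj(c,(660.5,65.2,s["eef_pos"][2]+53)))
cv2.imwrite("pics/w8.png",im)
E
```

```text
[659.25764348  65.80875403 162.635296  ] 0.4710173637886768 [-0.24782358  0.19968058 -0.39961084]
[279.5 191.4] [279.5 281.4]
```

View pics/w8.png

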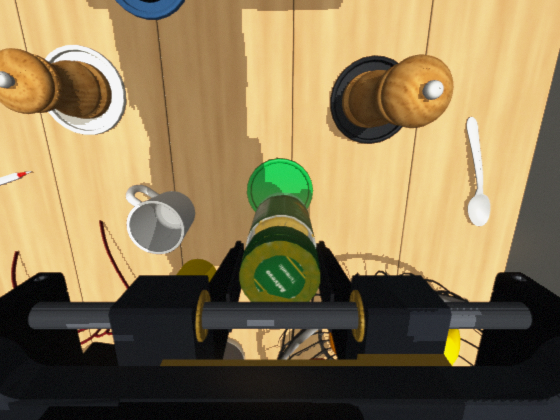

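```bash
python3 - <<'E'
from h import *
im=cv2.imread("pics/w8.png");H,S,V=cv2.split(cv2.cvtColor(im,cv2.COLOR_BGR2HSV))
c=env.get_calibration("wrist")
print("cap",ray(c,(280,268),215.6),ray(c,(280,281),215.6))
m=(H>50)&(H<80)&(S>150)&(V>90);m[214:]=0
k=blob(m,(280,185));x,y,w,h=cv2.boundingRect(k);print(x,y,w,h,"dish",ray(c,(x+w/2,y+w/2*.97),10),ray(c,(x+w/2,y),10))
r=V[225:310,280].tolist();print(r)
print([(int(v),int(hh)) for v,hh in zip(range(232,310,3),H[232:310:3,262])])
E
```

```text
cap [652.7  65.5] [660.6  65.5]
249 159 64 37 dish [659.2  67. ] [622.1  67. ]
[173, 75, 52, 50, 49, 51, 51, 47, 47, 63, 51, 42, 42, 41, 46, 62, 98, 108, 106, 107, 110, 108, 107, 108, 104, 104, 106, 103, 103, 102, 88, 79, 81, 82, 81, 85, 82, 87, 93, 117, 117, 147, 133, 137, 120, 95, 91, 90, 92, 92, 91, 90, 88, 89, 90, 92, 94, 96, 116, 135, 171, 185, 187, 136, 128, 153, 128, 96, 87, 90, 86, 88, 96, 106, 110, 110, 83, 42, 31, 34, 39, 42, 42, 61, 59]
[(232, 56), (235, 55), (238, 60), (241, 60), (244, 34), (247, 29), (250, 28), (253, 30), (256, 27), (259, 29), (262, 63), (265, 66), (268, 67), (271, 67), (274, 66), (277, 66), (280, 66), (283, 66), (286, 45), (289, 37), (292, 29), (295, 28), (298, 29), (301, 28), (304, 130), (307, 96)]
```

The cap's lower edge is hidden by the gripper bar. Its visible far edge puts the jar at x≈659, so it is centred over the dish at (659–660, 66).

Call:
step_arm(
  plan=[
    [[0,0,20,0,-1],[0,0,50,0,-1],[0,0,75,0,-1],[0,0,92,0,-1],[0,0,100,0,-1],[0,0,103,0,-1],[0,0,103,0,-1],[0,0,103,0,-1]],
  ],
)

```text
t: 25.55
eef_pos: [661.1, 65.8, 61.2]
tcp_rot: [3.142, 0.002, -3.141]
ft_force: [-0.3, -0.3, -0.3]
opening: 0.468
grip_force: 30.0
```

Call:
step_arm(
  plan=[
    [[0,0,1,0,-1],[0,0,2,0,-1],[0,0,2,0,-1]],
  ],
)

```text
t: 25.8
eef_pos: [660.9, 65.7, 58.4]
tcp_rot: [3.141, 0.001, -3.141]
ft_force: [-0.3, 0.7, -1.9]
opening: 0.471
grip_force: 30.0
```

Call:
step_arm(
  plan=[
    [[0,0,1,0,-1],[0,0,2,0,-1],[0,0,2,0,-1]],
  ],
)

```text
t: 26.05
eef_pos: [661.4, 65.8, 56.9]
tcp_rot: [3.142, 0.002, -3.141]
ft_force: [-1.2, -0.6, 6.2]
opening: 0.467
grip_force: 30.0
```

Call:
step_arm(
  plan=[
    [[0,0,0,0,0.2],[0,0,0,0,0.5],[0,0,0,0,0.8],[0,0,0,0,1],[0,0,0,0,1],[0,0,0,0,1],[0,0,0,0,1],[0,0,0,0,1]],
  ],
)

```text
t: 26.72
eef_pos: [660.7, 65.7, 55.8]
tcp_rot: [3.141, -0.0, -3.142]
ft_force: [-0.6, 0.2, 0.3]
opening: 0.965
grip_force: 0.0
```

Call:
step_arm(
  plan=[
    [[0,0,-15,0,1],[0,0,-45,0,1],[0,0,-80,0,1],[0,0,-115,0,1],[0,0,-150,0,1],[0,0,-185,0,1],[0,0,-210,0,1],[0,0,-210,0,1]],
  ],
)

```text
t: 27.38
eef_pos: [662.3, 65.7, 272.0]
tcp_rot: [3.142, 0.009, -3.141]
ft_force: [1.0, -0.2, 0.6]
opening: 0.998
grip_force: 0.0
```

Call:
step_arm(
  plan=[
    [[25,31,0,0,1],[50,62,0,0,1],[75,93,0,0,1],[100,125,0,0,1],[125,156,0,0,1],[150,187,0,0,1],[175,218,0,0,1],[200,249,0,0,1]],
  ],
)

```text
t: 28.05
eef_pos: [459.0, 315.8, 265.4]
tcp_rot: [-3.141, -0.0, -3.142]
ft_force: [0.6, 0.1, -0.6]
opening: 1.004
grip_force: 0.0
```

Call:
step_arm(
  plan=[
    [[20,31,0,0,1],[40,62,0,0,1],[60,93,0,0,1],[80,125,0,0,1],[100,156,0,0,1],[120,187,0,0,1],[120,187,0,0,1],[120,187,0,0,1]],
  ],
)

```text
t: 28.72
eef_pos: [339.3, 502.7, 264.9]
tcp_rot: [-3.141, -0.001, -3.138]
ft_force: [-0.1, 0.5, 0.1]
opening: 1.001
grip_force: 0.0
```

```bash
python3 - <<'E'
from h import *
for n,a in(("top",(slice(110,290),slice(150,390))),("scene",(slice(150,290),slice(160,360)))):
    im=env.read_camera(n);cv2.imwrite(f"pics/{n}9.png",cv2.resize(im[a],None,fx=3.3 if n=="top" else 4,fy=3.3 if n=="top" else 4))
for n,p in(("cup",(436,-66.5,87)),("pep",(557,165,154)),("salt",(548,-151,114)),("jar",(660.5,65.5,110))):
    print(n,((proj("top",p)-[150,110])*3.3).round(),((proj("scene",p)-[160,150])*4).round())
E
```

```text
cup [550. 474.] [684. 221.]
pep [157. 274.] [118. 113.]
salt [691. 290.] [651.  75.]
jar [334. 109.] [200. 102.]
```

View pics/top9.png

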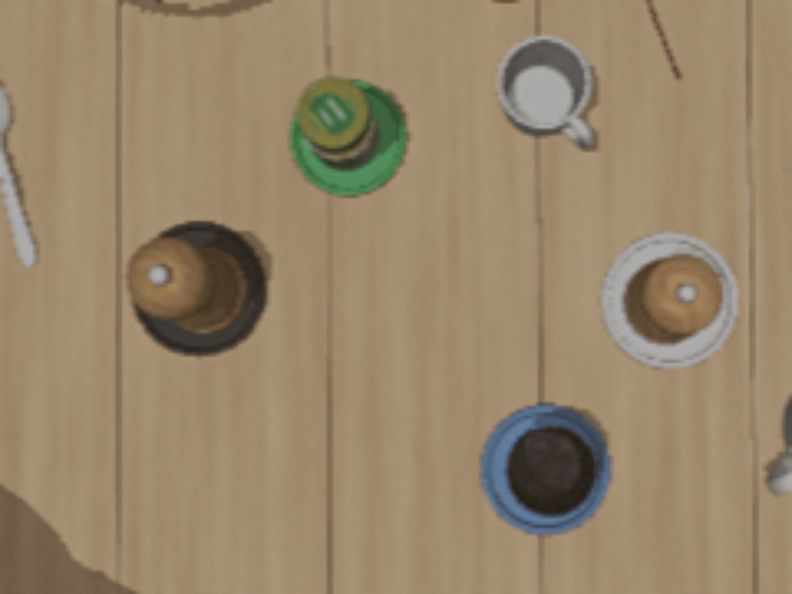

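View pics/scene9.png

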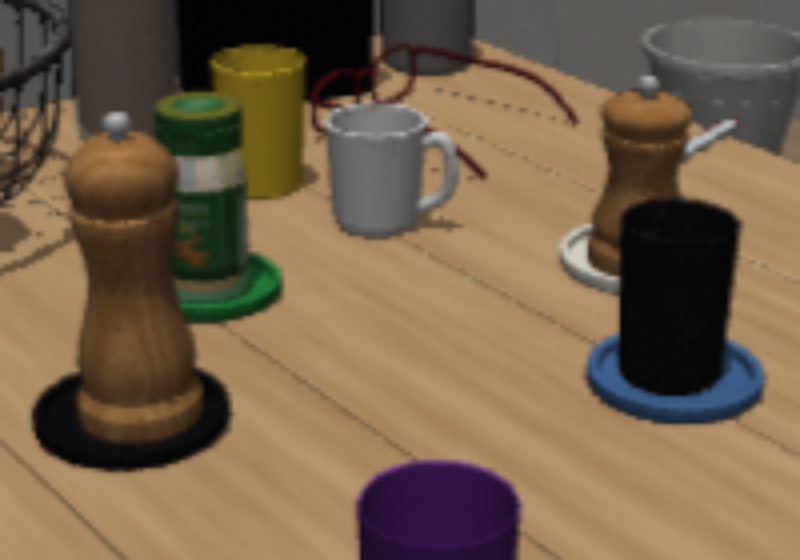

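All four stand upright and centred, with tops within about 5 crop pixels (3 mm) of the predicted positions. The mugs look undisturbed, so I'm handing in.

```bash
python3 -c "
from cell import env
print(env.job_done())"
```

```text
the job is handed in; nothing more can be done
None
```

I handed the job in at about 29 s on the robot's clock, with the black cup in the blue coaster and the pepper mill, salt mill and spice jar in their dishes; in the last pictures all four stand upright within about 3 mm of centre and both mugs look undisturbed, but `env.job_done()` returned no verdict.

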